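# Snap the LED lamp bar into its spring clips and switch it on

### The arm

A 7-joint arm with a two-finger parallel gripper is mounted at the origin on the work surface. World frame = base frame: x ahead of the robot, y to its left, z up, the work surface at z = 0. Lengths are in m, angles in rad, forces in N, time in s.
With the tool pointing down it reaches from about 0.4 to 0.85 m from the base axis. Payload 10.4 kg.
Tool frame: the origin (TCP) lies at the very end of the fingers, on their centre line; the grasp point (between the pads) lies 19 mm behind it; z points along the fingers, y is the line along which they close (so a half turn about z gives the same grasp; the last joint's range is limited). The gripper opens to 87 mm and grips with 3 to 60 N. Pads are 19 mm wide; open, the fingers measure 117 mm over their backs; the gripper's body (75 mm by 190 mm) begins 51 mm behind the grasp point.
Start: joints at [1.123, 0.332, -0.065, 1.46, 0.022, 1.35, -0.088], TCP at [0.258, -0.569, 0.223] pointing down, gripper open.
Joint ranges: [-2.6, 2.6], [-0.5, 2.12], [-1.47, 1.34], [0.16, 2.42], [-1.27, 4.41], [0.06, 2.06], [-2.6, 2.6]. Speed limits (rad/s): [2.22, 2.22, 2.79, 2.79, 3.14, 3.14, 3.14].

### API

Orientations are given as a unit quaternion [x, y, z, w].
In Python, from bench import r gives the robot as it stands.
- The arm moves only by the shell command python3 -m jog [FORCE], which reads ROWS from standard input. ROWS is a JSON object whose key "offsets" holds a list of rows, 1 to 12 of them, each of 5 numbers: dx, dy, dz in m, then a turn about the tool's z in rad, then the finger opening in m; each row is the pose to reach, as a shift and turn from the pose commanded when the command began, along the tool's axes at that moment; what a row does not reach only later rows make up. A row lasts 1/10 s, in which the tool goes at most 0.05 m and 0.15 rad, less where a joint would pass 70% of its speed; a pose out of reach is approached as far as the arm can. The fingers move at their own pace and stop on an object; FORCE is the grip in N (left out, the last holds). Time passes only in rows, so rows that do not move let the fingers close. It prints the time, the measured TCP pose, the force, the opening and the grip force at its end. Input that does not fit is refused with a message, and nothing moves.
- r.read_state(): the state, without advancing time (a new reading comes with each control period).
- r.camera(name): name is "side" or "top"; returns a dict with "img" (400x640x3 uint8, red, green, blue), "fx", "fy", "cx", "cy" (pixels), "pose" (4x4, takes a point from camera to world coordinates). Camera axes: x right, y down, z forward; pixel columns grow to the right and rows downward; lengths in m; the calibration is good to about 2 mm. A picture is of the moment at which its call begins. There is no depth.
- r.close_job(): hands the job in; it is judged then, once.
Trained networks look in the newest picture that a camera, given by its name, has taken for a name from the list of things; names that differ only in an ending like _2 or _b are one class to them, and where a whole thing is asked for, a point or a joint stands for the part that bears it (a point fixed in the world has none). Each returns a list of dicts, best first, with "p" (0 to 1); they miss things now and then, are a little off and sometimes report something else, mostly with a low value. They report only what shows in the picture. A call takes as long as a camera call. They do not tell look-alikes from the thing itself.
- r.recognise(camera, label): "position" ([column, row] as shares, 0 to 1, of the picture: columns of its width, rows of its height, amid what is visible of it).
- r.regions_of(camera, label): "pixels" (400x640 bool, what is visible of it) and "position" ([column, row] as shares, 0 to 1, of the picture: columns of its width, rows of its height, amid what is visible of it).
The state is a dict: "time": time; "joint_positions": joint angles; "joint_vel": joint speeds; "joint_torque": joint torques, N m; "ee_pos": TCP position; "eef_rot": TCP orientation; "ft_force": force on the tool from outside, world axes, zero at the start; "torque": the same for the moment, N m; "width": finger opening in m; "grip_force": force on a finger pad.
Only numpy, scipy, OpenCV 4.12 (cv2) and the standard library are available. Lean on these libraries where they do the work, as an engineer would, in place of code of your own. Each camera call takes 0.05 s, during which the arm holds its last target. There are 200 camera calls.

### The job

Take the LED lamp bar off the bamboo turntable and press it, white cover up, gently into the lamp fitting until both ends have snapped fully home between its two spring clips and it lies level on its seat. Then let go of it and push the toggle switch over to on. Keep the switch off until the lamp is in, do not force the lamp, and do not push the spice jar or the salt jar out of place.

Things in the scene. Friction and masses are not known exactly. Their poses are not given: they have to be found in the camera images.
- lamp: LED lamp bar, 188 long, 24 wide, 28 high, 85 to 170 g: flat aluminium back below, white cover above, grey end caps. Lies loose on the turntable, cover up. Origin: centre of its underside; x along its length, z up. The straight body is 176 long; grip it across its width, near the middle. Both ends are alike, so it fits either way round.
- lamp_end_a (a point): nose of the lamp at its +x end: 94 from the middle, 20 above the underside, 6 beyond the straight body. Below the nose edge a long chamfer (6 in over 18 down), above it a short one (6 in over 5 up)
- lamp_end_b (a point): the like nose at the lamp's -x end
- fitting: white open-topped lamp fitting fixed to the counter: base plate 260 x 44 x 8, end blocks 66 high, inner faces 112 from the middle. Origin: centre of its underside; x along its length (the lamp lies along it), z up. Inside, a 20 wide steel seat rail with guide ears 68 either side of the middle (31 apart inside, slightly flared, 11 above the seat); between them room for fingers
- fitting_mouth (a point): point above the fitting's middle, 90 over its origin. The hard seat and its clips are screw-set to an unmeasured height: the seat is 20 to 40 above the fitting's origin: find it by feel. The lamp meets the clips 15 above its seat, passes them 4 above it. Spreading takes about 6 to 13 N, which falls off past the noses; over 25 N between lamp and fitting breaks it
- clip_a (a joint): outward spread in m of the steel spring clip at the fitting's +x end (bead of radius 3 across the fitting, its centre 94 from the middle and 24 above the seat, flared lip above it): 0 empty, about 0.003 as the lamp's nose passes, back to 0 with the lamp home
- clip_b (a joint): the same for the clip at the fitting's -x end
- contact (a joint): brass spring contact pin, 7 across, standing 3 proud of the seat rail 35 from its middle: how far it is pressed down, m: 0 free, 0.003 with the lamp flat on the seat; takes under 1 N
- turntable: small lazy Susan of bamboo: 300 across, top face 30 above the counter, turns stiffly; its foot is fixed. Origin at the centre of its underside, z up
- switch (a joint): toggle lever of the white surface-mounted switch block on the counter: 0 to 0.15 off (leaning to the block's -x), 1.0 fully on (leaning to the block's +x); stays where it is left; counts as on above 0.8
- switch_tip (a point): centre of the ball (26 across) on the end of the toggle lever, 60 from its hinge; moves with the lever
- switch_base: white switch block, 70 x 50 x 25 high, fixed to the counter. Lever hinge on its middle, 22 up. Origin at the centre of its underside; the lever swings from its -x side to its +x side
- salt: white salt jar, 44 across, 75 high (leave it alone)
- spice: amber glass spice jar, 38 across, 58 high, standing on the turntable beside the lamp, about 115 from the turntable's axis (leave it alone)
Mind the look-alikes: they are no part of the job. Leave any green, pink or red look-alike of the switch_base alone.

How it is judged:
By the outcome, as a careful person would: the job done as asked, in the order asked, and still so for the second after the job is handed in, with the robot touching nothing.
It also fails if it takes over 61 s, if anything falls off the work surface, if the arm or the gripper's body presses on something with over 40 N, if the wrist force passes 120 N, or if a joint passes its speed limit or range.

## Working session

There is one attempt and no reset: what is moved stays moved. The work goes in short steps, Python scripts to look and compute and a shell command to move; the robot and the scene stay as the last step left them, time stands still between calls to the robot, and variables do not carry over. Pictures are saved under pics/ and viewed, at most 10 in all, crops included, and the job is handed in when it is done.

```bash
ls; mkdir -p pics; python3 - <<'E'
from bench import r
import cv2,numpy as np
for c in ["top","side"]:
    d=r.camera(c); cv2.imwrite(f"pics/{c}1.png",d["img"][:,:,::-1])
    print(c,d["fx"],d["fy"],d["cx"],d["cy"],np.round(d["pose"],4).tolist())
    for l in ["lamp","fitting","turntable","switch","switch_tip","switch_base","salt","spice","lamp_end_a","clip_a"]:
        print(l,[(round(o["p"],2),round(o["position"][0]*640),round(o["position"][1]*400)) for o in r.recognise(c,l)[:4]])
s=r.read_state();print(s["time"],s["ee_pos"],s["eef_rot"],s["width"],s["ft_force"])
E
```

```text
pics
top 404.7310872844465 404.7310872844465 317.2914774672569 196.18739057615775 [[0.0089, -0.9946, 0.1034, 0.4032], [-1.0, -0.0089, 0.0007, 0.0759], [0.0002, -0.1034, -0.9946, 1.0789], [0.0, 0.0, 0.0, 1.0]]
lamp [(0.86, 468, 196)]
fitting [(0.93, 295, 173)]
turntable [(0.71, 201, 193), (0.69, 472, 204), (0.25, 373, 222)]
switch [(0.6, 151, 188), (0.49, 191, 196)]
switch_tip [(0.66, 222, 160), (0.41, 191, 266)]
switch_base [(0.95, 201, 191), (0.88, 194, 260), (0.86, 229, 156), (0.65, 155, 180)]
salt [(0.66, 378, 221), (0.42, 295, 134)]
spice [(0.71, 490, 162), (0.64, 466, 195)]
lamp_end_a [(0.78, 467, 198), (0.44, 201, 192)]
clip_a []
side 425.63880623294915 425.63880623294915 312.3110519016483 200.26356008326883 [[-0.868, -0.35, 0.3523, 0.1113], [-0.4965, 0.6059, -0.6215, 0.7553], [0.0041, -0.7144, -0.6997, 0.8696], [0.0, 0.0, 0.0, 1.0]]
lamp [(0.9, 369, 140)]
fitting []
turntable [(0.92, 374, 153)]
switch [(0.66, 313, 336), (0.63, 239, 295), (0.44, 196, 333), (0.42, 224, 253)]
switch_tip [(0.73, 192, 333), (0.65, 238, 294), (0.61, 220, 256), (0.47, 310, 333)]
switch_base [(0.92, 302, 342), (0.88, 234, 306), (0.87, 219, 263), (0.57, 187, 345)]
salt [(0.76, 355, 193)]
spice [(0.54, 347, 123), (0.22, 367, 142)]
lamp_end_a [(0.9, 372, 139)]
clip_a [(0.48, 306, 231)]
1.1 [ 0.25761965 -0.56946556  0.22257282] [9.77528896e-01 2.10801458e-01 3.12768434e-05 3.33940346e-05] 0.08704216561778799 [-0.01125879 -0.61174097 -0.55094533]
```

View pics/top1.png

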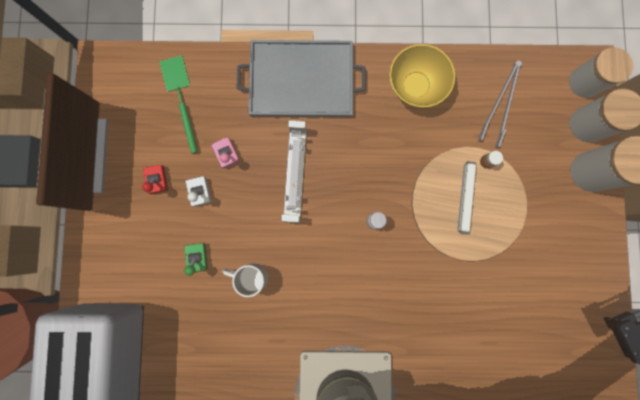

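View pics/side1.png

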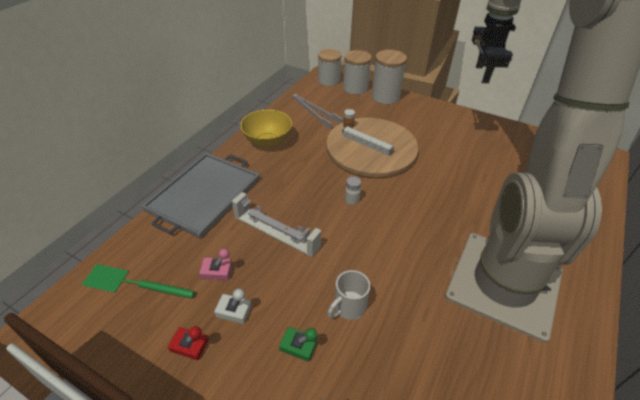

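The top view shows four switch blocks: red (154,180), white (199,191), pink (225,152) and green (195,260). The task's block is white, so it's the one at (199,191). The lamp is at (467,198), the fitting at (295,172), the spice jar at (495,160) and the salt jar at (377,221). I'll confirm the white switch in a crop and measure.

```bash
cat > h.py <<'E'
from bench import r
import cv2,numpy as np
from scipy.spatial.transform import Rotation as R
def proj(d,u,v,z):
    P=np.array(d["pose"]); w=P[:3,:3]@[(u-d["cx"])/d["fx"],(v-d["cy"])/d["fy"],1]
    return P[:3,3]+w*(z-P[2,3])/w[2]
def pix(d,p):
    P=np.array(d["pose"]); c=P[:3,:3].T@(np.array(p)-P[:3,3]); return np.array([d["fx"]*c[0]/c[2]+d["cx"],d["fy"]*c[1]/c[2]+d["cy"]])
def tool(dp,s=None):
    s=s or r.read_state(); return R.from_quat(s["eef_rot"]).inv().apply(dp)
E
python3 - <<'E'
from h import *
d=r.camera("top");im=d["img"][:,:,::-1]
for l,z in [("lamp",.05),("fitting",.03),("switch_base",.02),("switch_tip",.06),("salt",.04),("spice",.06)]:
    for o in r.regions_of("top",l)[:4]:
        m=o["pixels"].astype(np.uint8)
        if m.sum()<10: continue
        pts=cv2.findNonZero(m); rc=cv2.minAreaRect(pts); b=cv2.boxPoints(rc)
        print(l,round(o["p"],2),int(m.sum()),np.round(rc[0],1),[np.round(proj(d,*q,z)[:2],4).tolist() for q in b],np.round(proj(d,*rc[0],z)[:2],4))
a=cv2.resize(im[100:240,240:350],None,fx=4,fy=4,interpolation=cv2.INTER_CUBIC)
b=cv2.resize(im[165:215,175:225],None,fx=7,fy=7,interpolation=cv2.INTER_CUBIC)
o=np.zeros((560,800,3),np.uint8);o[:,:440]=a;o[:350,445:795]=b
cv2.imwrite("pics/crop1.png",o)
d=r.camera("side");im=d["img"][:,:,::-1]
a=cv2.resize(im[185:260,225:330],None,fx=5,fy=5,interpolation=cv2.INTER_CUBIC)
b=cv2.resize(im[280:330,205:260],None,fx=4,fy=4,interpolation=cv2.INTER_CUBIC)
o=np.zeros((580,530,3),np.uint8);o[:375,:525]=a;o[376:576,:220]=b
cv2.imwrite("pics/crop2.png",o)
E
```

```text
lamp 0.84 822 [466.7 197.1] [[0.4207, -0.2788], [0.6062, -0.3007], [0.6036, -0.332], [0.4181, -0.3095]] [ 0.5113 -0.3051]
fitting 0.76 1755 [293.4 172. ] [[0.4424, 0.1736], [0.7157, 0.1582], [0.7121, 0.1051], [0.439, 0.1219]] [0.5755 0.1398]
fitting 0.74 298 [491.2 159.4] [[0.6165, -0.3443], [0.6448, -0.4001], [0.6107, -0.4156], [0.5825, -0.36]] [ 0.6136 -0.38  ]
switch_base 0.77 567 [154.1 179.6] [[0.586, 0.5447], [0.5951, 0.4858], [0.5213, 0.4718], [0.5123, 0.5303]] [0.5535 0.5081]
switch_base 0.65 547 [197.6 191.5] [[0.5502, 0.4296], [0.5649, 0.3742], [0.4957, 0.3544], [0.4813, 0.4095]] [0.5229 0.3919]
switch_base 0.64 518 [225.1 153.2] [[0.6494, 0.3625], [0.6715, 0.3154], [0.6029, 0.2833], [0.5811, 0.3301]] [0.6261 0.3228]
switch_base 0.57 548 [195.5 259.2] [[0.379, 0.4247], [0.3866, 0.3684], [0.3141, 0.3565], [0.3067, 0.4124]] [0.3465 0.3905]
switch_tip 0.51 105 [148.5 185.5] [[0.5465, 0.5199], [0.5467, 0.4919], [0.5186, 0.4905], [0.5183, 0.5184]] [0.5325 0.5052]
salt 0.69 286 [375.5 221.5] [[0.4689, -0.0489], [0.4693, -0.0977], [0.4257, -0.0974], [0.4253, -0.0488]] [ 0.4472 -0.0732]
spice 0.53 288 [490.7 159.4] [[0.6099, -0.3312], [0.6374, -0.3854], [0.6053, -0.4001], [0.5779, -0.346]] [ 0.6076 -0.3657]
```

View pics/crop1.png

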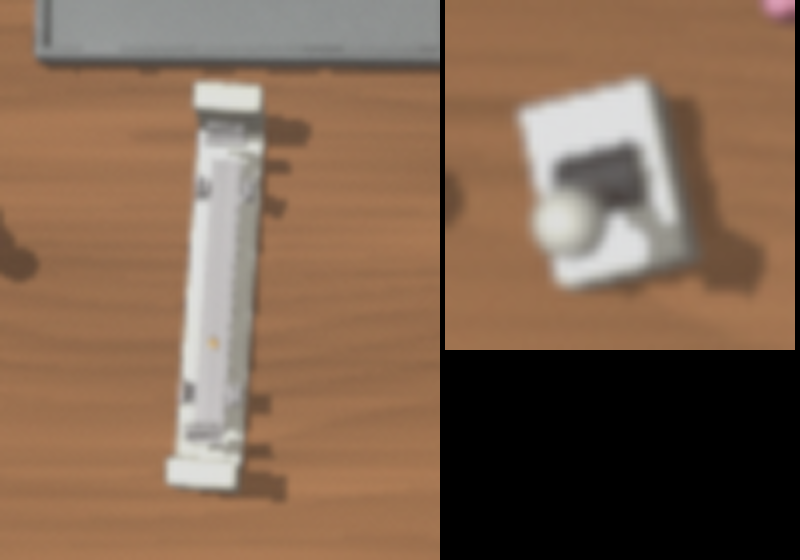

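View pics/crop2.png

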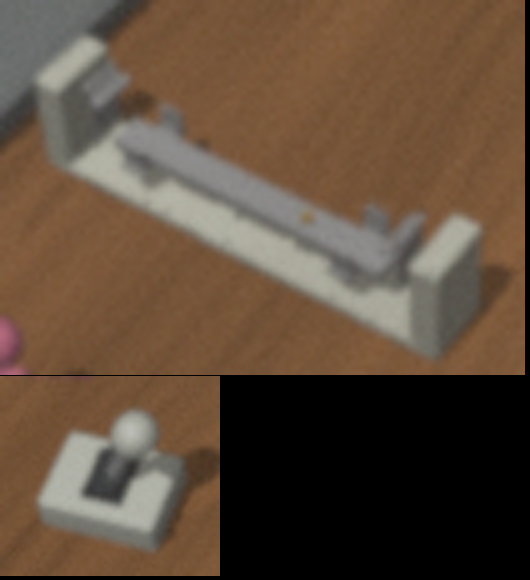

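The crops confirm the white switch. Its ball leans toward the near edge of the block, so "on" is away from the robot (+x-ish). The fitting's block tops are clear in both views, so I'll fit the poses from both cameras.

```bash
cat > fit.py <<'E'
from h import *
from scipy.optimize import least_squares, minimize
def tf(p,q): # local pts -> world
    c,s=np.cos(p[2]),np.sin(p[2]); q=np.array(q,float)
    return np.c_[p[0]+c*q[:,0]-s*q[:,1],p[1]+s*q[:,0]+c*q[:,1],q[:,2]]
def fitpts(p0,obs):
    f=lambda p:np.concatenate([(pix(d,tf(p,[q])[0])-uv) for d,q,uv in obs])
    s=least_squares(f,p0); return s.x,np.abs(s.fun).max()
def lampmask(d,p0,z):
    c=pix(d,[p0[0],p0[1],z]).astype(int); hsv=cv2.cvtColor(d["img"],cv2.COLOR_RGB2HSV)
    m=((hsv[...,1]<70)).astype(np.uint8); k=np.zeros_like(m); cv2.circle(k,tuple(map(int,c)),45,1,-1); m*=k
    n,l,st,_=cv2.connectedComponentsWithStats(m); i=1+np.argmax(st[1:,4]); return (l==i).astype(np.uint8)
def sil(d,p,z0,S=8):
    q=[(x,y,z0+z) for x,z in((94,20),(88,0),(88,28),(-94,20),(-88,0),(-88,28)) for y in(-12,12)]
    q=np.array(q)*[1e-3,1e-3,1]; q[:,2]=[z0+(w-z0)/1000 for w in q[:,2]]
    uv=np.array([pix(d,w) for w in tf(p,q)],np.float32)
    m=np.zeros((400,640),np.uint8); cv2.fillConvexPoly(m,np.int32(cv2.convexHull(uv)*16),1,shift=4); return m
def fitlamp(ds,p0,z0):
    ms=[lampmask(d,p0,z0+.02) for d in ds]
    cost=lambda p:sum((sil(d,p,z0)!=m).sum() for d,m in zip(ds,ms))
    best=min((minimize(cost,np.array(p0)+e,method="Nelder-Mead",options=dict(initial_simplex=[np.array(p0)+e+np.array(v) for v in((0,0,0),(.006,0,0),(0,.006,0),(0,0,.05))])) for e in ((0,0,0),(.004,.004,.02),(-.004,-.004,-.02))),key=lambda s:s.fun)
    return best.x,best.fun,[int(m.sum()) for m in ms]
E
python3 - <<'E'
from fit import *
t=r.camera("top");s=r.camera("side")
C=lambda x,y,k,u0,v0:np.array([(x+.5)/k-.5+u0,(y+.5)/k-.5+v0])
F=lambda x,y:C(x,y,4,240,100); G=lambda x,y:C(x,y,5,225,185); W=lambda x,y:C(x-445,y,7,175,165); V=lambda x,y:C(x,y-376,4,205,280)
h=.066;a,b,w=.130,.112,.022
obs=[(t,(a,w,h),F(194,83)),(t,(a,-w,h),F(262,85)),(t,(-a,w,h),F(165,486)),(t,(-a,-w,h),F(237,490)),(t,(-b,w,h),F(168,458)),(t,(-b,-w,h),F(241,462)),
(s,(a,w,h),G(37,82)),(s,(a,-w,h),G(92,37)),(s,(-b,w,h),G(412,267)),(s,(-b,-w,h),G(462,214)),(s,(-a,-w,h),G(482,228)),(s,(-a,w,h),G(430,285))]
for nm,o in(("both",obs),("top",obs[:6]),("side",obs[6:])): print("fitting",nm,fitpts([.575,.14,0],o))
h=.025;a,w=.035,.025
o=[(t,(a,w,h),W(518,110)),(t,(a,-w,h),W(645,78)),(t,(-a,w,h),W(558,288)),
(s,(a,w,h),V(40,500)),(s,(a,-w,h),V(72,432)),(s,(-a,-w,h),V(184,462)),(s,(-a,w,h),V(155,535))]
p,e=fitpts([.523,.39,.2],o); print("switch",p,e, fitpts([.523,.39,.2],o[:3]))
for d,uv in((t,W(568,220)),(s,V(134,434))): print("ball at z~.072",proj(d,*uv,.072),uv)
for nm,ds in(("both",[t,s]),("top",[t]),("side",[s])): print("lamp",nm,fitlamp(ds,[.511,-.305,-.12],.030))
st=r.read_state();print(st["time"],st["ee_pos"])
E
```

```text
fitting both (array([ 0.57281749,  0.13743272, -0.05534154]), np.float64(1.728006271479103))
fitting top (array([ 0.57339099,  0.1377218 , -0.04872469]), np.float64(0.5626483988383484))
fitting side (array([ 0.5721264 ,  0.13720311, -0.06484749]), np.float64(1.671791288783254))
switch [0.52320403 0.39156358 0.24832649] 1.077248594352966 (array([0.52443331, 0.39198035, 0.26290285]), np.float64(0.2334549035803093))
ball at z~.072 [0.50550486 0.38961457 0.072     ] [192.14285714 196.        ]
ball at z~.072 [0.50765004 0.38218799 0.072     ] [238.125 294.125]
lamp both (array([ 0.50989031, -0.30700699, -0.147226  ]), np.float64(195.0), [903, 597])
lamp top (array([ 0.51121095, -0.30678408, -0.11760674]), np.float64(132.0), [903])
lamp side (array([ 0.51181947, -0.3084193 , -0.15586059]), np.float64(63.0), [597])
1.6 [ 0.2576511  -0.56944849  0.22258889]
```

```bash
python3 - <<'E'
from fit import *
t=r.camera("top");s=r.camera("side")
o=np.zeros((600,800,3),np.uint8)
for d,p,(u,v),k,x0 in((t,[.5112,-.3068,-.1177],(430,145),6,0),(s,[.5118,-.3084,-.156],(335,105),6,405)):
    im=cv2.resize(d["img"][v:v+100,u:u+65,::-1].copy(),None,fx=k,fy=k,interpolation=cv2.INTER_CUBIC)
    big=cv2.resize(sil(d,p,.03)[v:v+100,u:u+65],None,fx=k,fy=k,interpolation=cv2.INTER_NEAREST)
    c,_=cv2.findContours(big,0,1);cv2.drawContours(im,c,-1,(0,0,255),1)
    m=cv2.resize(lampmask(d,p,.05)[v:v+100,u:u+65],None,fx=k,fy=k,interpolation=cv2.INTER_NEAREST)
    c,_=cv2.findContours(m,0,1);cv2.drawContours(im,c,-1,(0,255,0),1)
    o[:,x0:x0+390]=im
cv2.imwrite("pics/lamp.png",o)
E
```

```text
(no output)
```

View pics/lamp.png

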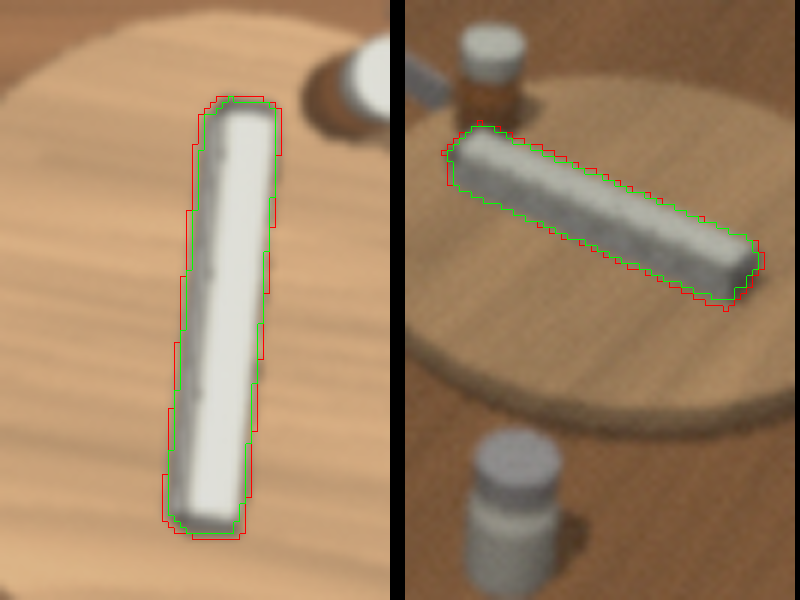

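The lamp mask matches in both views: centre about (0.5115, -0.3075), yaw about -0.125, with the spice jar clear at its far end. Moving above it.

```bash
echo '{"offsets":[[0.17, -0.067, 0.02, 0.3, 0.087], [0.339, -0.134, 0.05, 0.55, 0.087], [0.339, -0.134, 0.05, 0.55, 0.087], [0.339, -0.134, 0.05, 0.55, 0.087], [0.339, -0.134, 0.05, 0.55, 0.087], [0.339, -0.134, 0.05, 0.55, 0.087], [0.339, -0.134, 0.05, 0.55, 0.087], [0.339, -0.134, 0.05, 0.55, 0.087], [0.339, -0.134, 0.05, 0.55, 0.087], [0.339, -0.134, 0.05, 0.55, 0.087]]}' | python3 -m jog 40
python3 - <<'E'
from h import *
s=r.read_state();p=np.array(s["ee_pos"]);x=R.from_quat(s["eef_rot"]).as_matrix()
print(s["time"],p,np.arctan2(x[1,0],x[0,0]),x[:,2],s["ft_force"],tool(np.array([.5115,-.3075,.033])-p))
E
```

```text
time: 2.7
ee_pos: [0.5112, -0.3077, 0.1725]
eef_rot: [0.998, -0.062, -0.0, 0.0]
ft_force: [-0.2, -0.8, -0.3]
width: 0.087
grip_force: 0.0
2.7 [ 0.51120574 -0.30767131  0.17245379] -0.12435416130701685 [-4.10464519e-04 -2.18876854e-04 -9.99999892e-01] [-0.24821692 -0.82720349 -0.2801257 ] [ 0.00032375 -0.00024387  0.13945362]
```

```bash
echo '{"offsets":[[0, 0, 0.045, 0, 0.087], [0, 0, 0.09, 0, 0.087], [0, 0, 0.12, 0, 0.087], [0, 0, 0.139, 0, 0.087], [0, 0, 0.139, 0, 0.087], [0, 0, 0.139, 0, 0.087], [0, 0, 0.139, 0, 0.0], [0, 0, 0.139, 0, 0.0], [0, 0, 0.139, 0, 0.0], [0, 0, 0.139, 0, 0.0], [0, 0, 0.139, 0, 0.0], [0, 0, 0.139, 0, 0.0]]}' | python3 -m jog 40
echo '{"offsets":[[0, 0, 0, 0, 0.0], [0, 0, 0, 0, 0.0], [0, 0, 0, 0, 0.0]]}' | python3 -m jog
```

```text
time: 3.9
ee_pos: [0.5113, -0.3077, 0.0336]
eef_rot: [0.998, -0.063, 0.0, 0.0]
ft_force: [0.5, 1.0, 0.0]
width: 0.0466
grip_force: 0.0
time: 4.2
ee_pos: [0.5113, -0.3078, 0.0336]
eef_rot: [0.998, -0.063, 0.0, 0.0]
ft_force: [-0.4, 0.9, -0.4]
width: 0.0239
grip_force: 40.0
```

```bash
echo '{"offsets":[[0, 0, -0.02, 0, 0], [0, 0, -0.06, 0, 0], [0, 0, -0.11, 0, 0], [0, -0.02, -0.15, 0, 0], [0, -0.06, -0.16, 0, 0], [0, -0.11, -0.16, 0, 0], [0.001, -0.16, -0.16, -0.02, 0], [0.002, -0.21, -0.16, -0.04, 0], [0.003, -0.26, -0.16, -0.05, 0], [0.004, -0.31, -0.16, -0.06, 0], [0.005, -0.36, -0.16, -0.07, 0], [0.0055, -0.405, -0.16, -0.072, 0]]}' | python3 -m jog
echo '{"offsets":[[0, -0.025, 0, 0, 0], [0, -0.044, 0, 0, 0], [0, -0.045, 0, 0, 0], [0, -0.045, 0, 0, 0]]}' | python3 -m jog
python3 - <<'E'
from fit import *
s=r.read_state();p=np.array(s["ee_pos"]);x=R.from_quat(s["eef_rot"]).as_matrix()
t=r.camera("top");d=r.camera("side")
print(s["time"],p,np.arctan2(x[1,0],x[0,0]),s["ft_force"],s["width"])
im=np.zeros((600,800,3),np.uint8)
im[:600,:440]=cv2.resize(t["img"][80:230,240:350,::-1],None,fx=4,fy=4,interpolation=cv2.INTER_CUBIC)
im[:580,445:795]=cv2.resize(d["img"][120:265,230:317,::-1],(350,580),interpolation=cv2.INTER_CUBIC)
cv2.imwrite("pics/above.png",im)
E
```

```text
time: 5.4
ee_pos: [0.567, 0.0961, 0.1935]
eef_rot: [1.0, -0.026, -0.0, -0.0]
ft_force: [0.8, -0.3, -2.3]
width: 0.0235
grip_force: 40.0
time: 5.8
ee_pos: [0.5695, 0.1381, 0.1932]
eef_rot: [1.0, -0.026, -0.0, 0.0]
ft_force: [0.6, -0.2, -1.3]
width: 0.0237
grip_force: 40.0
5.8 [0.56950562 0.13806471 0.19321854] -0.05278077282854118 [ 0.62262717 -0.20826013 -1.25461424] 0.023699128282483946
```

View pics/above.png

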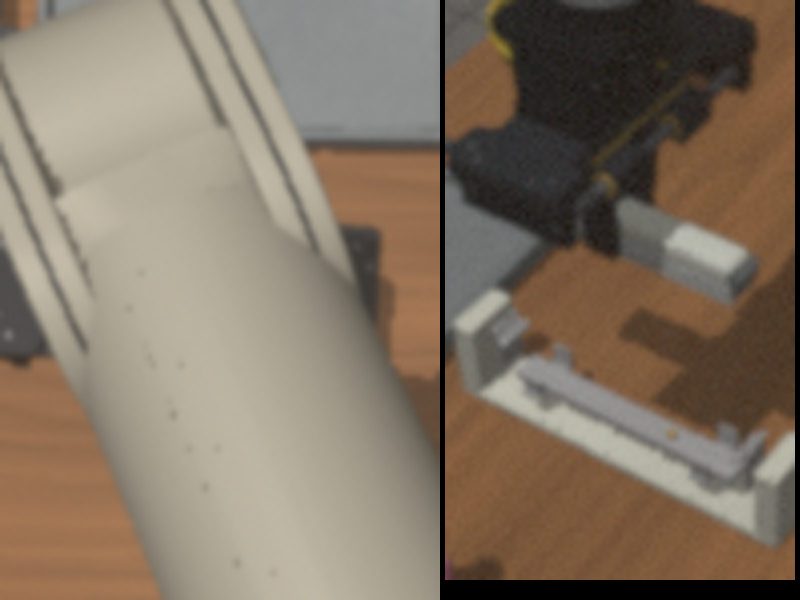

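```bash
python3 - <<'E'
from fit import *
d=r.camera("side"); s=r.read_state();p=np.array(s["ee_pos"])
L=[p[0],p[1],-.0528]; zb=p[2]-.0036
for n,q in(("capTopR",(-.088,-.012,.028)),("capTopL",(-.088,.012,.028)),("noseR",(-.094,-.012,.020)),("noseL",(-.094,.012,.020)),("botL",(-.088,.012,0)),("botR",(-.088,-.012,0)),("midtopL",(-.04,.012,.028)),("midbotL",(-.04,.012,0))):
    u=pix(d,tf(L,[np.array(q)+[0,0,zb]])[0]); print(n,u.round(1),((u-[230,120])*[350/87,4]+[445,0]).round(0))
print(tool(np.array([.5728,.1377,.12])-p))
E
```

```text
capTopR [306.6 181.4] [753. 246.]
capTopL [300.8 187.4] [730. 270.]
noseR [308.8 185. ] [762. 260.]
noseL [303. 191.] [739. 284.]
botL [301.  196.3] [730. 305.]
botR [306.7 190.4] [753. 281.]
midtopL [283.5 179.7] [660. 239.]
midbotL [284.  188.6] [662. 274.]
[ 0.00290969 -0.00123318  0.07342388]
```

```bash
echo '{"offsets":[[0.003, -0.001, 0.04, 0, 0], [0.003, -0.001, 0.08, 0, 0], [0.003, -0.001, 0.11, 0, 0], [0.003, -0.001, 0.123, 0, 0], [0.003, -0.001, 0.123, 0, 0], [0.003, -0.001, 0.123, 0, 0]]}' | python3 -m jog
echo '{"offsets":[[0, 0, 0, 0, 0], [0, 0, 0, 0, 0]]}' | python3 -m jog
```

```text
time: 6.55
ee_pos: [0.5737, 0.1392, 0.072]
eef_rot: [1.0, -0.027, 0.001, -0.0]
ft_force: [-0.2, 0.4, -0.7]
width: 0.0233
grip_force: 40.0
time: 6.75
ee_pos: [0.5737, 0.1394, 0.0721]
eef_rot: [1.0, -0.027, 0.001, -0.0]
ft_force: [-0.2, 0.2, -2.3]
width: 0.0236
grip_force: 40.0
```

```bash
python3 - <<'E'
from fit import *
d=r.camera("side"); t=r.camera("top"); s=r.read_state();print(s["time"],s["ee_pos"],s["ft_force"],s["torque"])
im=np.zeros((600,800,3),np.uint8)
im=cv2.resize(d["img"][165:265,215:348,::-1],None,fx=6,fy=6,interpolation=cv2.INTER_CUBIC)
cv2.imwrite("pics/near.png",im)
E
```

```text
6.85 [0.57327939 0.13934863 0.07153024] [-0.52347909 -0.05028445 -0.71011972] [ 0.04199262  0.00654753 -0.01377771]
```

View pics/near.png

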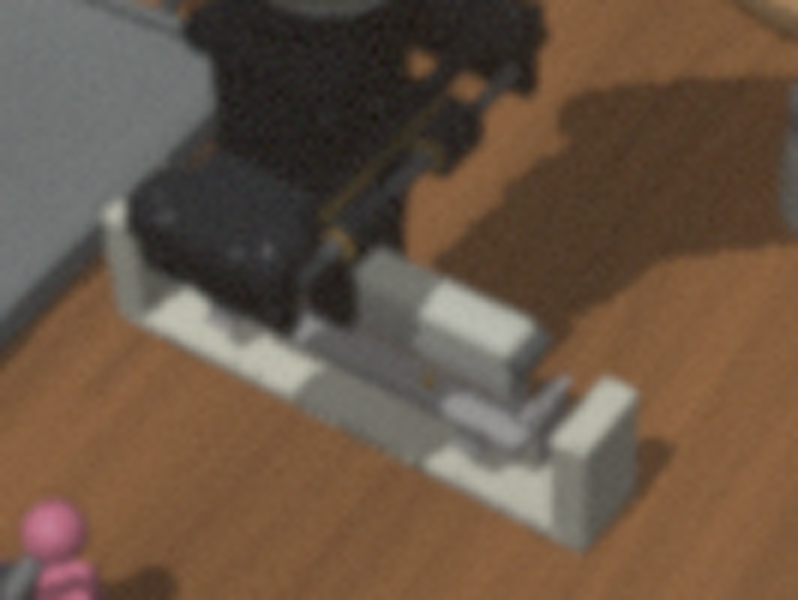

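The lamp is level just above the fitting, with its near end (530,340) inboard of the near clip (560,395). I'll shift about 1.8 mm in y and feel downwards.

```bash
echo '{"offsets":[[-0.0004, 0.0018, 0.003, 0, 0], [-0.0004, 0.0018, 0.007, 0, 0], [-0.0004, 0.0018, 0.01, 0, 0], [-0.0004, 0.0018, 0.01, 0, 0], [-0.0004, 0.0018, 0.01, 0, 0]]}' | python3 -m jog
echo '{"offsets":[[0, 0, 0.001, 0, 0], [0, 0, 0.002, 0, 0], [0, 0, 0.003, 0, 0], [0, 0, 0.003, 0, 0]]}' | python3 -m jog
echo '{"offsets":[[0, 0, 0.001, 0, 0], [0, 0, 0.002, 0, 0], [0, 0, 0.003, 0, 0], [0, 0, 0.003, 0, 0]]}' | python3 -m jog
```

```text
time: 7.35
ee_pos: [0.5721, 0.1375, 0.0604]
eef_rot: [1.0, -0.027, -0.0, 0.0]
ft_force: [-0.2, -0.2, -1.5]
width: 0.0236
grip_force: 40.0
time: 7.75
ee_pos: [0.5721, 0.1374, 0.0574]
eef_rot: [1.0, -0.027, -0.0, 0.0]
ft_force: [0.3, 0.0, -1.7]
width: 0.0237
grip_force: 40.0
time: 8.15
ee_pos: [0.5724, 0.1374, 0.0545]
eef_rot: [1.0, -0.027, 0.0, 0.0]
ft_force: [0.6, 0.5, -1.8]
width: 0.0237
grip_force: 40.0
```

```bash
for i in 1; do :; done
echo '{"offsets":[[0, 0, 0.001, 0, 0], [0, 0, 0.002, 0, 0], [0, 0, 0.002, 0, 0], [0, 0, 0.002, 0, 0]]}' | python3 -m jog
echo '{"offsets":[[0, 0, 0.001, 0, 0], [0, 0, 0.002, 0, 0], [0, 0, 0.002, 0, 0], [0, 0, 0.002, 0, 0]]}' | python3 -m jog
echo '{"offsets":[[0, 0, 0.001, 0, 0], [0, 0, 0.002, 0, 0], [0, 0, 0.002, 0, 0], [0, 0, 0.002, 0, 0]]}' | python3 -m jog
```

```text
time: 8.55
ee_pos: [0.5725, 0.1375, 0.0527]
eef_rot: [1.0, -0.027, 0.0, -0.0]
ft_force: [1.0, -0.2, 1.2]
width: 0.024
grip_force: 40.0
time: 8.95
ee_pos: [0.5723, 0.1375, 0.0506]
eef_rot: [1.0, -0.027, 0.0, 0.0]
ft_force: [1.1, 0.4, 0.6]
width: 0.0234
grip_force: 40.0
time: 9.35
ee_pos: [0.5723, 0.1375, 0.0485]
eef_rot: [1.0, -0.027, 0.0, 0.0]
ft_force: [2.1, -0.3, 0.2]
width: 0.0237
grip_force: 40.0
```

Light contact began near TCP z 0.053. The +x force shows the near clip touched first, so I'll centre with a small +x shift.

```bash

echo '{"offsets":[[0.0005, 0, 0, 0, 0], [0.001, 0, 0.001, 0, 0], [0.001, 0, 0.001, 0, 0], [0.001, 0, 0.001, 0, 0]]}' | python3 -m jog
echo '{"offsets":[[0, 0, 0.001, 0, 0], [0, 0, 0.001, 0, 0], [0, 0, 0.001, 0, 0]]}' | python3 -m jog
echo '{"offsets":[[0, 0, 0.001, 0, 0], [0, 0, 0.001, 0, 0], [0, 0, 0.001, 0, 0]]}' | python3 -m jog
```

```text
time: 9.75
ee_pos: [0.573, 0.1375, 0.0475]
eef_rot: [1.0, -0.027, -0.0, 0.0]
ft_force: [0.3, -0.2, 2.5]
width: 0.0235
grip_force: 40.0
time: 10.05
ee_pos: [0.5732, 0.1374, 0.0465]
eef_rot: [1.0, -0.027, -0.0, 0.0]
ft_force: [0.3, 0.1, 2.9]
width: 0.0239
grip_force: 40.0
time: 10.35
ee_pos: [0.5732, 0.1375, 0.0455]
eef_rot: [1.0, -0.027, 0.0, 0.0]
ft_force: [0.9, 0.4, 2.7]
width: 0.0237
grip_force: 40.0
```

```bash

echo '{"offsets":[[0, 0, 0.001, 0, 0], [0, 0, 0.001, 0, 0], [0, 0, 0.001, 0, 0]]}' | python3 -m jog
echo '{"offsets":[[0, 0, 0.001, 0, 0], [0, 0, 0.001, 0, 0], [0, 0, 0.001, 0, 0]]}' | python3 -m jog
echo '{"offsets":[[0, 0, 0.001, 0, 0], [0, 0, 0.001, 0, 0], [0, 0, 0.001, 0, 0]]}' | python3 -m jog
```

```text
time: 10.65
ee_pos: [0.5732, 0.1375, 0.0445]
eef_rot: [1.0, -0.027, 0.0, -0.0]
ft_force: [0.3, -0.2, 3.0]
width: 0.0236
grip_force: 40.0
time: 10.95
ee_pos: [0.5732, 0.1374, 0.0435]
eef_rot: [1.0, -0.027, -0.0, 0.0]
ft_force: [1.4, -0.4, 4.0]
width: 0.0238
grip_force: 40.0
time: 11.25
ee_pos: [0.5732, 0.1374, 0.0425]
eef_rot: [1.0, -0.027, 0.0, 0.0]
ft_force: [0.3, 0.8, 3.7]
width: 0.0237
grip_force: 40.0
```

```bash

echo '{"offsets":[[0, 0, 0.001, 0, 0], [0, 0, 0.001, 0, 0], [0, 0, 0.001, 0, 0]]}' | python3 -m jog
echo '{"offsets":[[0, 0, 0.001, 0, 0], [0, 0, 0.001, 0, 0], [0, 0, 0.001, 0, 0]]}' | python3 -m jog
echo '{"offsets":[[0, 0, 0.0007, 0, 0], [0, 0, 0.0007, 0, 0], [0, 0, 0.0007, 0, 0]]}' | python3 -m jog
```

```text
time: 11.55
ee_pos: [0.5732, 0.1374, 0.0415]
eef_rot: [1.0, -0.027, -0.0, 0.0]
ft_force: [0.8, -0.9, 4.4]
width: 0.0239
grip_force: 40.0
time: 11.85
ee_pos: [0.5729, 0.1373, 0.0402]
eef_rot: [1.0, -0.027, -0.0, 0.0]
ft_force: [-0.0, 0.3, 0.1]
width: 0.0238
grip_force: 40.0
time: 12.15
ee_pos: [0.5729, 0.1373, 0.0394]
eef_rot: [1.0, -0.027, -0.0, 0.0]
ft_force: [0.6, 0.5, -2.0]
width: 0.0237
grip_force: 40.0
```

Force dropped past 0.041, so the noses are through. Now down to the seat in small steps.

```bash

echo '{"offsets":[[0, 0, 0.0007, 0, 0], [0, 0, 0.0007, 0, 0], [0, 0, 0.0007, 0, 0]]}' | python3 -m jog
echo '{"offsets":[[0, 0, 0.0007, 0, 0], [0, 0, 0.0007, 0, 0], [0, 0, 0.0007, 0, 0]]}' | python3 -m jog
echo '{"offsets":[[0, 0, 0.0005, 0, 0], [0, 0, 0.0005, 0, 0], [0, 0, 0.0005, 0, 0]]}' | python3 -m jog
```

```text
time: 12.45
ee_pos: [0.573, 0.1372, 0.0388]
eef_rot: [1.0, -0.027, -0.0, 0.0]
ft_force: [1.0, -1.4, -2.3]
width: 0.0234
grip_force: 40.0
time: 12.75
ee_pos: [0.5731, 0.1373, 0.0382]
eef_rot: [1.0, -0.027, -0.0, 0.0]
ft_force: [0.9, -0.3, -3.8]
width: 0.0233
grip_force: 40.0
time: 13.05
ee_pos: [0.5731, 0.1373, 0.0378]
eef_rot: [1.0, -0.027, -0.0, 0.0]
ft_force: [0.2, -0.5, -5.3]
width: 0.0235
grip_force: 40.0
```

```bash

echo '{"offsets":[[0, 0, 0.0005, 0, 0], [0, 0, 0.0005, 0, 0], [0, 0, 0.0005, 0, 0]]}' | python3 -m jog
echo '{"offsets":[[0, 0, 0.0005, 0, 0], [0, 0, 0.0005, 0, 0], [0, 0, 0.0005, 0, 0]]}' | python3 -m jog
echo '{"offsets":[[0, 0, 0.0005, 0, 0], [0, 0, 0.0005, 0, 0], [0, 0, 0.0005, 0, 0]]}' | python3 -m jog
```

```text
time: 13.35
ee_pos: [0.5732, 0.1374, 0.0374]
eef_rot: [1.0, -0.027, 0.0, 0.0]
ft_force: [1.1, 0.0, -4.5]
width: 0.0235
grip_force: 40.0
time: 13.65
ee_pos: [0.5733, 0.1374, 0.0369]
eef_rot: [1.0, -0.027, 0.0, 0.0]
ft_force: [0.8, 0.0, -4.0]
width: 0.0235
grip_force: 40.0
time: 13.95
ee_pos: [0.5734, 0.1374, 0.0365]
eef_rot: [1.0, -0.027, 0.0, -0.0]
ft_force: [0.9, -0.5, -3.4]
width: 0.0235
grip_force: 40.0
```

```bash

echo '{"offsets":[[0, 0, 0.0005, 0, 0], [0, 0, 0.0005, 0, 0], [0, 0, 0.0005, 0, 0]]}' | python3 -m jog
echo '{"offsets":[[0, 0, 0.0004, 0, 0], [0, 0, 0.0004, 0, 0], [0, 0, 0.0004, 0, 0]]}' | python3 -m jog
echo '{"offsets":[[0, 0, 0.0003, 0, 0], [0, 0, 0.0003, 0, 0], [0, 0, 0.0003, 0, 0]]}' | python3 -m jog
```

```text
time: 14.25
ee_pos: [0.5735, 0.1374, 0.0361]
eef_rot: [1.0, -0.027, 0.0, -0.0]
ft_force: [1.7, -0.4, -1.5]
width: 0.0238
grip_force: 40.0
time: 14.55
ee_pos: [0.5735, 0.1375, 0.036]
eef_rot: [1.0, -0.027, 0.0, 0.0]
ft_force: [-0.0, -0.4, 5.5]
width: 0.0236
grip_force: 40.0
time: 14.85
ee_pos: [0.5735, 0.1374, 0.036]
eef_rot: [1.0, -0.027, 0.0, 0.0]
ft_force: [-1.4, -1.7, 9.4]
width: 0.0239
grip_force: 40.0
```

Hard stop at TCP z 0.036: the lamp is seated. Releasing and lifting.

```bash

echo '{"offsets":[[0, 0, -0.0003, 0, 0.06], [0, 0, -0.0003, 0, 0.06], [0, 0, -0.0003, 0, 0.06], [0, 0, -0.0003, 0, 0.06], [0, 0, -0.0003, 0, 0.06], [0, 0, -0.0003, 0, 0.06]]}' | python3 -m jog
echo '{"offsets":[[0, 0, -0.02, 0, 0.06], [0, 0, -0.06, 0, 0.06], [0, 0, -0.1, 0, 0.06], [0, 0, -0.14, 0, 0.06], [0, -0.05, -0.14, 0, 0], [0, -0.1, -0.14, 0, 0], [0, -0.15, -0.14, 0, 0], [0, -0.17, -0.14, 0, 0], [-0.02, -0.18, -0.14, 0, 0], [-0.05, -0.18, -0.14, 0, 0], [-0.1, -0.18, -0.14, 0, 0], [-0.13, -0.19, -0.14, 0, 0]]}' | python3 -m jog
python3 - <<'E'
from fit import *
d=r.camera("side"); t=r.camera("top"); s=r.read_state();print(s["time"],s["ee_pos"],s["ft_force"],s["width"])
im=np.zeros((600,800,3),np.uint8)
im[:,:440]=cv2.resize(t["img"][100:250,240:350,::-1],None,fx=4,fy=4,interpolation=cv2.INTER_CUBIC)
im[:375,445:800]=cv2.resize(d["img"][185:260,245:316,::-1],(355,375),interpolation=cv2.INTER_CUBIC)
im[376:576,445:665]=cv2.resize(d["img"][280:330,205:260,::-1],None,fx=4,fy=4)
cv2.imwrite("pics/in.png",im)
E
```

```text
time: 15.45
ee_pos: [0.5732, 0.1374, 0.0355]
eef_rot: [1.0, -0.027, -0.0, 0.0]
ft_force: [-0.1, 0.5, 0.4]
width: 0.0579
grip_force: 0.0
time: 16.65
ee_pos: [0.4508, 0.3337, 0.1752]
eef_rot: [1.0, -0.026, -0.0, 0.001]
ft_force: [0.0, 0.3, -0.1]
width: 0.0049
grip_force: 0.0
16.75 [0.44927789 0.33661724 0.17615441] [0.12028854 0.25108939 0.75687667] 0.0016654879966950377
```

View pics/in.png

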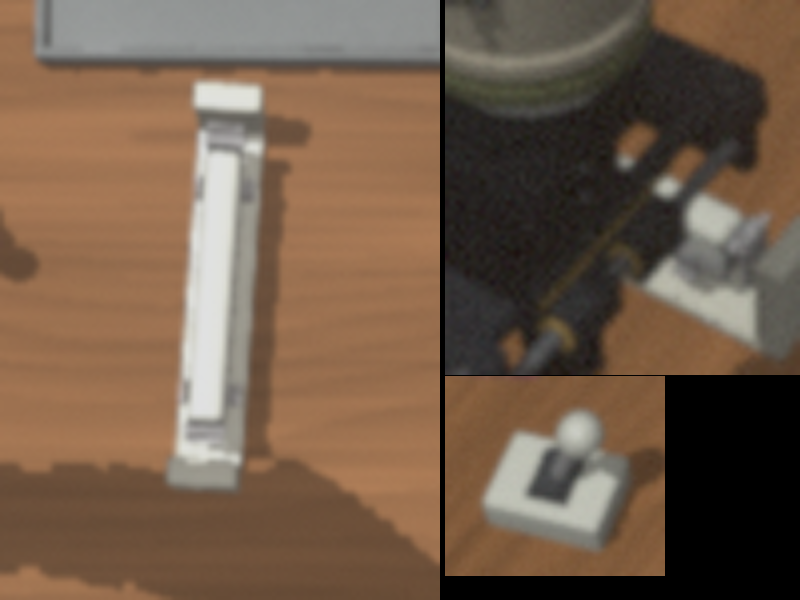

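The lamp lies centred and symmetric between the clips, and the switch is still off with its ball near (0.5045, 0.3865, 0.078). Now going behind the ball.

```bash

echo '{"offsets":[[0.009, -0.02, 0.02, -0.1, 0], [0.018, -0.041, 0.05, -0.2, 0], [0.018, -0.041, 0.056, -0.308, 0], [0.018, -0.041, 0.056, -0.308, 0], [0.018, -0.041, 0.056, -0.308, 0]]}' | python3 -m jog 20
python3 - <<'E'
from h import *
s=r.read_state();p=np.array(s["ee_pos"]);x=R.from_quat(s["eef_rot"]).as_matrix()
print(s["time"],p,np.arctan2(x[1,0],x[0,0]),tool(np.array([.4698,.3777,.066])-p))
E
```

```text
time: 17.25
ee_pos: [0.4741, 0.3738, 0.1198]
eef_rot: [0.992, 0.125, 0.0, -0.0]
ft_force: [-0.4, -0.6, 0.5]
width: 0.0002
grip_force: 0.0
17.25 [0.47414093 0.37382678 0.11984937] 0.2510883604210465 [-0.00325112 -0.00482785  0.05384907]
```

```bash

echo '{"offsets":[[-0.003, -0.005, 0, 0, 0], [-0.003, -0.005, 0.025, 0, 0], [-0.003, -0.005, 0.054, 0, 0], [-0.003, -0.005, 0.054, 0, 0], [-0.003, -0.005, 0.054, 0, 0]]}' | python3 -m jog
echo '{"offsets":[[0.01, 0, 0, 0, 0], [0.018, 0, 0, 0, 0], [0.026, 0, 0, 0, 0], [0.034, 0, 0, 0, 0], [0.04, 0, 0, 0, 0], [0.046, 0, 0, 0, 0], [0.046, 0, 0, 0, 0]]}' | python3 -m jog
```

```text
time: 17.75
ee_pos: [0.4695, 0.3784, 0.0666]
eef_rot: [0.992, 0.127, 0.0, -0.0]
ft_force: [-0.5, 0.0, 0.2]
width: -0.0001
grip_force: 0.0
time: 18.45
ee_pos: [0.5148, 0.3898, 0.0653]
eef_rot: [0.992, 0.127, 0.0, -0.0]
ft_force: [-0.5, 0.1, 0.3]
width: 0.0004
grip_force: 0.0
```

```bash

echo '{"offsets":[[0.003, 0, 0, 0, 0], [0.006, 0, 0, 0, 0], [0.006, 0, 0, 0, 0]]}' | python3 -m jog
echo '{"offsets":[[0.002, 0, 0, 0, 0], [0.002, 0, 0, 0, 0]]}' | python3 -m jog
python3 - <<'E'
from h import *
d=r.camera("side"); s=r.read_state();print(s["time"],s["ee_pos"],s["ft_force"])
cv2.imwrite("pics/sw.png",cv2.resize(d["img"][265:335,190:270,::-1],None,fx=7,fy=7,interpolation=cv2.INTER_CUBIC))
E
```

```text
time: 18.75
ee_pos: [0.52, 0.3913, 0.0654]
eef_rot: [0.992, 0.127, 0.0, 0.0]
ft_force: [-0.1, -1.3, -0.2]
width: 0.0005
grip_force: 0.2
time: 18.95
ee_pos: [0.5219, 0.3917, 0.0655]
eef_rot: [0.992, 0.127, 0.0, 0.0]
ft_force: [-1.5, -0.5, -0.9]
width: 0.0002
grip_force: 0.4
19.0 [0.52179065 0.39173047 0.0654973 ] [-0.21361422 -0.29604513 -0.76095517]
```

View pics/sw.png

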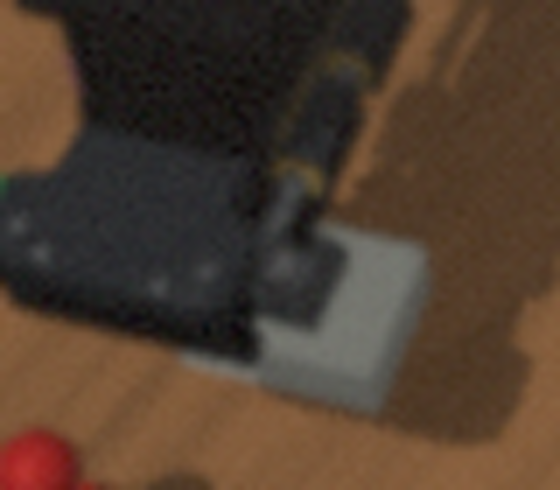

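The gripper hides the ball, and there's little push force yet. Pushing on in small steps until it stops.

```bash

echo '{"offsets":[[0.0015, 0, 0, 0, 0], [0.0015, 0, 0, 0, 0]]}' | python3 -m jog
echo '{"offsets":[[0.0015, 0, 0, 0, 0], [0.0015, 0, 0, 0, 0]]}' | python3 -m jog
echo '{"offsets":[[0.0015, 0, 0, 0, 0], [0.0015, 0, 0, 0, 0]]}' | python3 -m jog
```

```text
time: 19.2
ee_pos: [0.5233, 0.3921, 0.0655]
eef_rot: [0.992, 0.127, 0.0, 0.0]
ft_force: [-0.2, 0.3, -1.5]
width: 0.0002
grip_force: 0.4
time: 19.4
ee_pos: [0.5248, 0.3925, 0.0655]
eef_rot: [0.992, 0.127, 0.0, 0.0]
ft_force: [-0.1, -0.9, -1.5]
width: 0.0004
grip_force: 0.4
time: 19.6
ee_pos: [0.5263, 0.3928, 0.0655]
eef_rot: [0.992, 0.127, 0.0, 0.0]
ft_force: [-1.1, -0.9, -0.9]
width: 0.0002
grip_force: 0.4
```

```bash

echo '{"offsets":[[0.002, 0, 0, 0, 0], [0.002, 0, 0, 0, 0]]}' | python3 -m jog
echo '{"offsets":[[-0.02, 0, 0, 0, 0], [-0.045, 0, 0, 0, 0], [-0.06, 0, -0.05, 0, 0], [-0.09, 0, -0.1, 0, 0], [-0.12, 0.03, -0.13, 0, 0], [-0.15, 0.08, -0.13, 0, 0], [-0.15, 0.13, -0.13, 0, 0], [-0.15, 0.16, -0.13, 0, 0], [-0.15, 0.2, -0.13, 0, 0], [-0.15, 0.24, -0.13, 0, 0], [-0.15, 0.28, -0.13, 0, 0]]}' | python3 -m jog
python3 - <<'E'
from h import *
d=r.camera("side"); t=r.camera("top"); s=r.read_state();print(s["time"],s["ee_pos"],s["ft_force"])
im=np.zeros((600,800,3),np.uint8)
im[:280,:400]=cv2.resize(t["img"][165:215,175:246,::-1],(400,280),interpolation=cv2.INTER_CUBIC)
im[285:600,:400]=cv2.resize(d["img"][265:328,190:270,::-1],(400,315),interpolation=cv2.INTER_CUBIC)
im[:400,402:797]=cv2.resize(d["img"][180:260,245:324,::-1],(395,400),interpolation=cv2.INTER_CUBIC)
cv2.imwrite("pics/end.png",im)
for a,n in((d,"side"),(t,"top")):
    print(n,[(round(o["p"],2),np.round(np.array(o["position"])*[640,400],1)) for o in r.recognise(n,"switch_tip")[:4]])
    for k in(-20,20,28): 
        f=np.radians(k);q=.06*np.sin(f);print(k,pix(a,[.5235+q*.968,.3917+q*.252,.022+.06*np.cos(f)]).round(1))
E
```

```text
time: 19.8
ee_pos: [0.5283, 0.3934, 0.0655]
eef_rot: [0.992, 0.127, 0.0, -0.0]
ft_force: [-0.7, 0.7, -0.1]
width: 0.0003
grip_force: 0.4
time: 20.9
ee_pos: [0.4541, 0.083, 0.1963]
eef_rot: [0.992, 0.127, 0.001, 0.0]
ft_force: [0.4, 0.6, -0.1]
width: 0.0004
grip_force: 0.0
21.0 [0.45488105 0.07916332 0.19582578] [-0.05063794  0.83485125 -1.02146238]
side [(0.7, array([309.5, 335.1])), (0.64, array([190.9, 331.7])), (0.57, array([222.7, 255.2])), (0.5, array([220.6, 289.1]))]
-20 [238.1 294.8]
20 [220.5 290.5]
28 [217.5 290.6]
top [(0.66, array([467.6, 203.9])), (0.57, array([192.7, 267.3])), (0.53, array([150.1, 184.3]))]
-20 [192.6 196.5]
20 [189.1 180.6]
28 [188.9 177.9]
```

View pics/end.png

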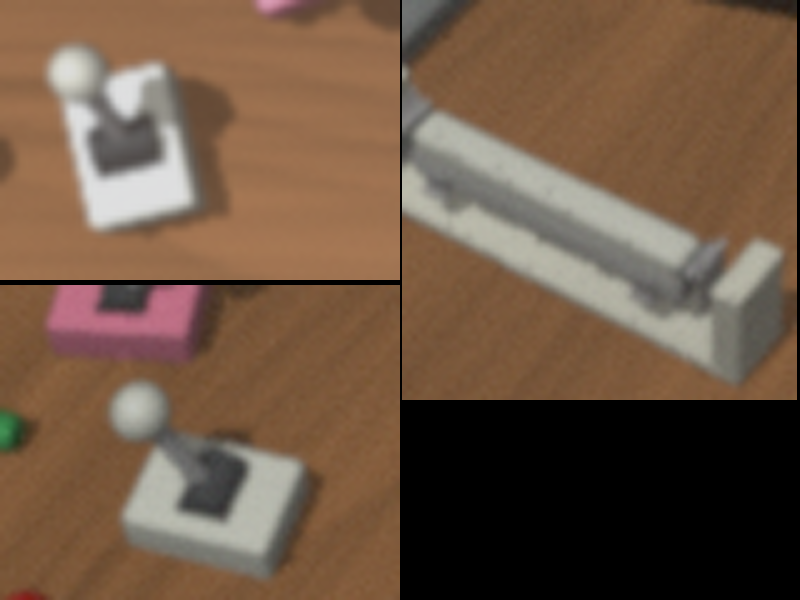

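The lever is over at about +28° and was at about -20° when off, so by the given off range it's essentially at full travel. In the picture the lamp lies flat between its ears and the near clip is closed over its end. The arm is clear, so I'm handing in.

```bash
python3 -c "
from bench import r
print(r.close_job())"
```

```text
the job is handed in; nothing more can be done
None
```

I pressed the lamp into the fitting until it stopped on its seat, let go, then pushed the white switch on (about 28° over by camera), and handed the job in at 21 s; the far clip was hidden in the last close-up, and I did not re-check either jar.

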